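# Press the phone's cover seam, then hold the repair clamp open

## Task

The phone lying back-up in the repair clamp has just had its battery changed: take the orange stylus from its oak stand and run its tip slowly and lightly along the straight cover seam on the long side nearer the robot, where the buttons are, from the sliding-jaw end to the fixed-stop end, then put the stylus back upright in its stand. Then take the sliding jaw by its tab, pull it out against its spring until its white line is level with the red tape mark, and finish while still holding it there, so that I can lift the phone out. Leave the phone lying in its place and do not disturb the oak box, the jar, the timer or the plate.

Things in the scene. Friction and masses are not known exactly. Their poses are not given: they have to be found in the camera images.
- clamp: phone clamp, fixed: dark grey base 260 x 100 x 8 mm. Origin: centre of its underside; +x = direction in which the jaw is pulled out, +y roughly towards the robot. On it: rubber bed (top 12 mm above the desk, x -110 to 40 mm), blue fixed stop at the -x end (face at x -110 mm, top 26 mm high), two guide rods, blue end block (x 112 to 126 mm, top 24 mm high); springs hidden under the bed
- jaw: blue sliding jaw: crossbar 14 mm thick, 80 mm wide, z 12 to 26 mm, with a finger tab in its middle, 12 mm thick along the slide, 36 mm wide, top 61 mm high. Origin under its centre at desk height, axes as the clamp's. Slides along clamp x from 37 mm (empty) to a stop at 103 mm; about 47 mm with the phone clamped. Its spring pulls it back: 7 N when clamped, 110 N/m more when pulled
- jaw_tab (a point): top centre of the jaw's finger tab
- jaw_line (a point): near end of the jaw's white index line: the line, 3 mm wide, runs across the slide over the tab, the crossbar and the small pointers at both its ends; this point is on the pointer at the +y end, 12 mm above the desk
- mark: red tape mark, a line 4 mm wide (along the slide) stuck right across the clamp's base (98 mm), its middle 20 to 42 mm farther out than the clamped jaw's white line. Origin at its middle; the jaw's white line shall reach the same clamp x as this
- phone: loose phone 150 x 72 x 9 mm, 190 g, dark frame, light blue back cover up, lying on the bed between stop and jaw. Origin: centre of its underside (12 mm above the desk); +x points to the jaw, +y to the long side with two silver buttons, roughly towards the robot. Top 21 mm above the desk. The cover's long seams are the straight boundaries of cover and frame
- seam_start (a point): on the phone's top, on the seam of the button side, 23 mm from the phone's jaw end: begin here (4 mm inside the long edge)
- seam_end (a point): the same seam, 23 mm from the fixed-stop end: 104 mm on in a straight line, parallel to the phone's long edge
- stylus: orange nylon stylus, round, 12 mm thick, 140 mm long, 20 g, standing tip down in the stand with up to 3 degrees of lean. Origin at the end of its tip (blunt, 5 mm wide, tapering over the lowest 12 mm); its z axis points up along it
- stylus_grip (a point): on the stylus's axis, 95 mm above its tip: a good place to take it from above
- stand: oak block 70 x 70 x 50 mm, fixed, origin at the centre of its underside; a vertical round hole 13.5 mm wide with a chamfered mouth runs down in its middle to 8 mm above the desk; the stylus's tip stands on the hole's floor
- oak_box: small closed oak box with brass latch and hinges, 124 x 94 x 61 mm, origin under its centre; not to be moved
- jar: frosted glass jar with steel cap, 68 mm wide, 85 mm high, origin under its centre; not to be moved
- timer: red plastic timer dial, 72 mm wide, 36 mm high, origin under its centre; not to be moved
- plate: cream ceramic plate with a fork on it, 150 mm wide, 25 mm high, origin under its centre; not to be moved
Not all that is in view belongs to the job. What is shaped like the stand but green or turquoise is not meant.

How it is judged (in metres and radians):
On the way, in this order (a step that is already met when the one before it is completed fails the run):
1. the held stylus's tip presses lightly on the seam (within 4.5 mm of it), moving slowly (under 7 cm/s), at the jaw end of the seam, the phone clamped (x of stylus in the frame of phone between 0.044 and 0.06 m and y of stylus in the frame of phone between 0.0275 and 0.0365 m and contact force between stylus and phone above 0.3 N and linear speed of stylus below 0.07 m/s and contact force between the fingers and stylus above 1 N and contact force between jaw and phone above 1 N), for 0.06 s.
2. the held stylus's tip presses lightly on the seam (within 4.5 mm of it), moving slowly (under 7 cm/s), a quarter along, the phone clamped (x of stylus in the frame of phone between 0.018 and 0.034 m and y of stylus in the frame of phone between 0.0275 and 0.0365 m and contact force between stylus and phone above 0.3 N and linear speed of stylus below 0.07 m/s and contact force between the fingers and stylus above 1 N and contact force between jaw and phone above 1 N), for 0.06 s.
3. the held stylus's tip presses lightly on the seam (within 4.5 mm of it), moving slowly (under 7 cm/s), half way, the phone clamped (x of stylus in the frame of phone between -0.008 and 0.008 m and y of stylus in the frame of phone between 0.0275 and 0.0365 m and contact force between stylus and phone above 0.3 N and linear speed of stylus below 0.07 m/s and contact force between the fingers and stylus above 1 N and contact force between jaw and phone above 1 N), for 0.06 s.
4. the held stylus's tip presses lightly on the seam (within 4.5 mm of it), moving slowly (under 7 cm/s), three quarters along, the phone clamped (x of stylus in the frame of phone between -0.034 and -0.018 m and y of stylus in the frame of phone between 0.0275 and 0.0365 m and contact force between stylus and phone above 0.3 N and linear speed of stylus below 0.07 m/s and contact force between the fingers and stylus above 1 N and contact force between jaw and phone above 1 N), for 0.06 s.
5. the held stylus's tip presses lightly on the seam (within 4.5 mm of it), moving slowly (under 7 cm/s), at the fixed-stop end of the seam, the phone clamped (x of stylus in the frame of phone between -0.06 and -0.044 m and y of stylus in the frame of phone between 0.0275 and 0.0365 m and contact force between stylus and phone above 0.3 N and linear speed of stylus below 0.07 m/s and contact force between the fingers and stylus above 1 N and contact force between jaw and phone above 1 N), for 0.06 s.
6. the stylus stands in its stand again, let go (x of stylus in the frame of stand between -0.006 and 0.006 m and y of stylus in the frame of stand between -0.006 and 0.006 m and z of stylus in the frame of stand below 0.014 m and angle between stylus's own z axis and vertical below 0.12 rad and contact force between the fingers and stylus below 0.1 N), for 0.2 s.
At the end, for the whole second after the job is handed in: The fingers hold the jaw still (3 N or more on it) with its white line within 4 mm of the red mark and the phone free; the phone lies flat within 10 mm of its place; the stylus stands let go in its stand, upright, its tip within 6 mm of the hole's floor (all of step 6 and x of jaw_line in the frame of mark between -0.004 and 0.004 m and linear speed of each of jaw, phone below 0.01 m/s and contact force between the fingers and jaw above 3 N and contact force between each of stylus, phone and jaw below 0.1 N and x of phone in the frame of clamp between -0.045 and -0.025 m and y of phone in the frame of clamp between -0.01 and 0.01 m and height (world z) of phone below 0.015 m and angle between phone's own z axis and vertical below 0.06 rad); the arm keeps its last pose, push and grip.
It fails at once if the stylus pressed on the phone with more than 30 N (contact force between stylus and phone above 30 N).
It fails at once if the stylus rubbed along the phone faster than 12 cm/s (contact force between stylus and phone above 0.5 N and linear speed of stylus above 0.12 m/s).
It fails at once if the phone lifted or shifted by more than 2 cm (distance of phone from where it was at the start of the episode above 0.02 m).
It fails at once if the oak box, jar, timer or plate moved by more than 15 mm (distance of any of oak_box, jar, timer, plate from where it was at the start of the episode above 0.015 m).
It also fails if it takes over 72 s, if anything falls off the work surface, if the arm or the gripper's body presses on something with over 40 N, if the wrist force passes 120 N, or if a joint passes its speed limit or range.

## Robot

A 6-joint arm with a two-finger parallel gripper is mounted at the origin on the work surface. World frame = base frame: x ahead of the robot, y to its left, z up, the work surface at z = 0. Lengths are in m, angles in degrees, forces in N, time in s.
With the tool pointing down it reaches from about 0.3 to 0.75 m from the base axis. Payload 8.5 kg.
Tool frame: the origin (TCP) lies midway between the tips of the shut fingers; the grasp point (between the pads) lies 19 mm behind it (env.grasp_offset is the distance from the TCP to the grasp point, in m); z points along the fingers, y is the line along which they close (so a half turn about z gives the same grasp; the last joint's range is limited). The gripper opens to 85 mm and grips with 20 to 120 N. Pads are 22 mm wide; open, the fingers measure 114 mm over their backs; the gripper's body (76 mm by 85 mm) begins 54 mm behind the grasp point. The pads swing forward as they close: fully open they stand 13 mm farther back than shut.
Start: joints at [-83.325, 21.807, 74.336, -0, 83.858, -12.336], TCP at [0.179, -0.52, 0.231] pointing down, gripper open.
Joint ranges: [-178.18, 178.18], [-50.72, 133.34], [12.68, 142.11], [-81.47, 261.47], [9.98, 163.14], [-165.26, 165.26]. Speed limits (degrees/s): [136.94, 136.94, 180, 180, 180, 180].

## Interface

Orientations are given as a 3x3 rotation matrix whose columns are the frame's x, y, z axes.
In Python, from rig import env gives the robot as it stands.
- The arm moves only by the tool servo_tool, never from a script. Its argument "deltas" is text: rows parted by semicolons, each of 7 numbers parted by spaces: the opening, from 0 (shut) to 1 (fully open), then the shift along the tool's x, y, z in mm, then the turn, a rotation vector about the tool's x, y, z in rad. A call has 1 to 8 rows; each row shifts and turns the commanded pose from where the row before left it, along the tool's axes as they then stand; what a row does not reach is not made up. A row lasts 1/12 s, in which the tool goes at most 41.7 mm and 7.16 degrees, less where a joint would pass 70% of its speed; a pose out of reach is approached as far as the arm can. A call is refused whole if a number of a shift passes 41.7 or a number of a turn 0.125, either way. A call with a gripper value outside its range is refused whole. The fingers move at their own pace and stop on an object; "newtons" is the grip in N (left out, the last holds). Time passes only in rows, so rows that do not move let the fingers close. It gives the time, the measured TCP pose, the force, the opening and the grip force at its end, in the units of the state.
- env.observe(): the state, without advancing time (a new reading comes with each control period).
- env.get_image(name): name is "side" or "top"; returns a dict with "img" (420x560x3 uint8, red, green, blue), "depth" (420x560 float32, m along the optical axis (not along the pixel's ray), 0 where there is no reading), "camera_matrix" (3x3 intrinsics, pixels), "world_to_cam" (4x4, takes a point from world to camera coordinates). Camera axes: x right, y down, z forward; pixel columns grow to the right and rows downward; lengths in m; the calibration is good to about 2 mm. A picture is of the moment at which its call begins.
- env.close_job(): hands the job in; it is judged then, once.
Trained networks look in a picture, given as the dict that the camera call returned (one of the last four; its "shot" number tells which), for a name from the list of things; names that differ only in an ending like _2 or _b are one class to them, and where a whole thing is asked for, a point or a joint stands for the part that bears it (a point fixed in the world has none). Each returns a list of dicts, best first, with "conf" (0 to 1); they miss things now and then, are a little off and sometimes report something else, mostly with a low value. They report only what shows in the picture. A call takes as long as a camera call. They do not tell look-alikes from the thing itself.
- env.spot_in(name, picture): "bbox" ([centre column, centre row, width, height] in pixels, round what is visible of it).
- env.spot_point(name, picture): "uv" ([column, row] in pixels: a listed point, or the origin of a listed thing).
The state is a dict: "time_s": time; "q": joint angles; "qvel": joint speeds; "joint_efforts": joint torques, N m; "position": TCP position; "tool_rot": TCP orientation; "ft_force": force on the tool from outside, world axes, zero at the start; "wrist_torque": the same for the moment, N m; "grip_width": finger opening in m; "gripper_force": force on a finger pad.
Only numpy, scipy, OpenCV 4.12 (cv2) and the standard library are available. Lean on these libraries where they do the work, as an engineer would, in place of code of your own. Each camera call takes 0.05 s, during which the arm holds its last target. There are 200 camera calls.

## Working session

There is one attempt and no reset: what is moved stays moved. The work goes in short steps, Python scripts to look and compute and a tool call to move; the robot and the scene stay as the last step left them, time stands still between calls to the robot, and variables do not carry over. Pictures are saved under pics/ and viewed, at most 10 in all, crops included, and the job is handed in when it is done.

Besides the shell and the picture viewer there is one more tool, called as name(argument=value, ...), one argument or row to a line, values as JSON. servo_tool: Moves the arm, as the interface text tells. Its arguments: {"type":"object","properties":{"deltas":{"type":"string"},"newtons":{"type":"number"}},"required":["deltas"]}

```bash
mkdir -p pics
cat > h.py <<'E'
import numpy as np, cv2
from rig import env
def ray(p,uv):
    K=p["camera_matrix"];T=p["world_to_cam"];R=T[:3,:3];t=T[:3,3]
    d=R.T@np.linalg.inv(K)@np.array([uv[0],uv[1],1.]);return -R.T@t,d
def onz(p,uv,z):
    o,d=ray(p,uv);return o+d*(z-o[2])/d[2]
def tri(obs):
    A=np.zeros((3,3));b=np.zeros(3);L=[]
    for p,uv in obs:
        o,d=ray(p,uv);d=d/np.linalg.norm(d);M=np.eye(3)-np.outer(d,d);A+=M;b+=M@o;L.append((o,d))
    x=np.linalg.solve(A,b);return x,max(np.linalg.norm(np.cross(x-o,d)) for o,d in L)
def proj(p,X):
    c=p["world_to_cam"]@np.r_[X,1];u=p["camera_matrix"]@c[:3];return u[:2]/u[2]
E
python3 - <<'E'
from h import *
np.set_printoptions(precision=4,suppress=True)
s=env.observe();print(s["position"],s["tool_rot"],s["grip_width"],s["ft_force"],env.grasp_offset)
P={n:env.get_image(n) for n in("side","top")}
for n in P:
    cv2.imwrite(f"pics/{n}0.png",P[n]["img"][...,::-1])
    o,_=ray(P[n],(280,210));print(n,o)
for k in["jaw_tab","jaw_line","mark","phone","clamp","seam_start","seam_end","stylus","stylus_grip","stand","oak_box","jar","timer","plate"]:
    r={n:env.spot_point(k,P[n])[:3] for n in P}
    print(k,{n:[(np.round(d["uv"],1).tolist(),round(d["conf"],2)) for d in r[n]] for n in r})
    if r["side"] and r["top"]:
        print("   ",*tri([(P[n],r[n][0]["uv"]) for n in P]))
E
```

```text
[ 0.1791 -0.5197  0.2307] [[ 0.9455  0.3257 -0.0002]
 [ 0.3257 -0.9455  0.0015]
 [ 0.0003 -0.0015 -1.    ]] 0.08539272656990633 [-0.0845  0.3856  0.2562] 0.0187
side [ 0.3209 -0.5956  0.5764]
top [0.443  0.0247 1.283 ]
jaw_tab {'side': [([281.3, 189.8], 0.68)], 'top': [([257.9, 199.1], 0.55), ([408.9, 218.0], 0.24)]}
    [0.5463 0.0932 0.0522] 0.001892468653846537
jaw_line {'side': [([262.3, 206.5], 0.85)], 'top': [([253.7, 213.8], 0.77)]}
    [ 0.507   0.1073 -0.0006] 0.0014588758624614617
mark {'side': [([333.0, 366.4], 0.42)], 'top': [([245.8, 196.4], 0.54), ([166.4, 240.3], 0.35)]}
    [ 0.7167  0.1528 -0.892 ] 0.09712162877571842
phone {'side': [([285.2, 226.4], 0.62)], 'top': [([287.9, 208.9], 0.57)]}
    [0.5285 0.013  0.0096] 0.005320729457624048
clamp {'side': [([267.1, 210.6], 0.57), ([295.4, 148.9], 0.21)], 'top': [([274.4, 202.4], 0.96), ([284.7, 122.6], 0.24)]}
    [0.5214 0.0547 0.0265] 0.017757691866656284
seam_start {'side': [([267.2, 207.0], 0.97)], 'top': [([266.3, 214.0], 0.58)]}
    [0.5077 0.0717 0.025 ] 0.00028287878150676037
seam_end {'side': [], 'top': [([306.
[... 439 characters left out ...]
0.72)]}
    [ 0.4187 -0.3412  0.0781] 0.0635838960284298
oak_box {'side': [([296.2, 148.4], 0.7)], 'top': [([161.2, 154.3], 0.73), ([256.6, 199.0], 0.51)]}
    [ 0.6732  0.3637 -0.0046] 0.007333531632816414
jar {'side': [([404.5, 314.4], 0.86)], 'top': [([392.3, 155.4], 0.92), ([286.5, 206.3], 0.74)]}
    [ 0.6752 -0.2664  0.002 ] 0.002462898062886024
timer {'side': [([215.5, 165.6], 0.72), ([280.1, 190.3], 0.35)], 'top': [([164.5, 242.7], 0.87), ([288.0, 207.3], 0.63), ([408.0, 220.6], 0.16)]}
    [ 0.4265  0.3503 -0.0186] 0.002498280935771391
plate {'side': [([377.1, 213.6], 0.72), ([332.7, 366.8], 0.66)], 'top': [([286.6, 121.1], 0.79)]}
    [ 0.7719  0.0223 -0.0125] 0.0031141178214422662
```

Run:
```python
import cv2
a=cv2.imread("pics/top0.png");b=cv2.imread("pics/side0.png")
c=cv2.resize(a[160:290,220:450],None,fx=3.4,fy=3.4,interpolation=cv2.INTER_CUBIC);cv2.imwrite("pics/topc.png",c)
```

```text
(no output)
```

View pics/side0.png

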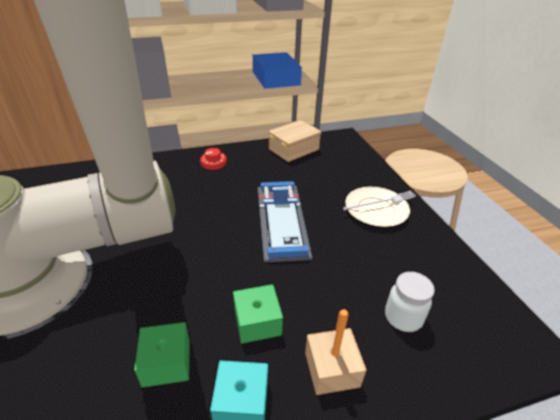

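View pics/topc.png

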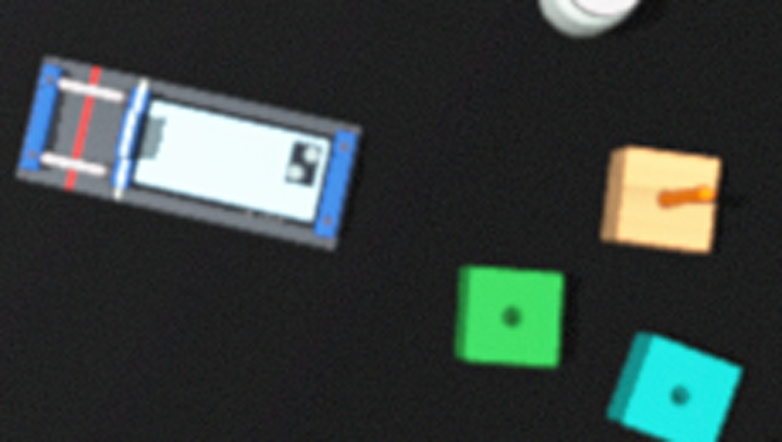

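The side view shows the oak stand with the stylus (335,350), the clamp (285,220), and the green and turquoise decoys. In the top crop the jaw's white line is near (131,140), the red mark near (83,130) and the stylus in oak near (663,197). Next I'll segment these for sharper numbers.

```bash
cat > m.py <<'E'
from h import *
np.set_printoptions(precision=4,suppress=True)
p=env.get_image("top");q=env.get_image("side")
def hsv(p): return cv2.cvtColor(p["img"],cv2.COLOR_RGB2HSV)
def pix(m,roi):
    z=np.zeros_like(m,bool);x0,x1,y0,y1=roi;z[y0:y1,x0:x1]=m[y0:y1,x0:x1];v,u=np.nonzero(z);return np.c_[u,v].astype(float)
H=hsv(p);h,s,v=H[...,0],H[...,1],H[...,2]
roi=(222,330,172,236)
def world(P,z): return np.array([onz(p,u,z) for u in P])
def line(W,name):
    c=W[:,:2].mean(0);_,S,V=np.linalg.svd(W[:,:2]-c);d=V[0]
    print(name,len(W),"c",c,"dir",d,"ext",np.ptp((W[:,:2]-c)@d),np.ptp((W[:,:2]-c)@V[1]));return c,d
red=pix(((h<8)|(h>172))&(s>130)&(v>80),roi);cm,dm=line(world(red,.008),"mark")
blue=pix((h>100)&(h<125)&(s>140)&(v>80),roi)
W=world(blue,.025);k=blue[:,0]>300;line(W[k],"stop");k=blue[:,0]<238;line(world(blue[k],.024),"endblk")
k=(blue[:,0]>250)&(blue[:,0]<266);line(world(blue[k],.026),"jawbar")
cov=pix((v>200)&(s<90),(260,322,180,232));Wc=world(cov,.021)
r=cv2.minAreaRect((Wc[:,:2]*1000).astype(np.float32));print("cover rect",r);c,d=line(Wc,"cover")
H2=hsv(q)
for pic,HH,roi in((p,H,(400,440,200,240)),(q,H2,(320,360,300,370))):
    o=pix((HH[...,0]>5)&(HH[...,0]<16)&(HH[...,1]>190)&(HH[...,2]>110),roi)
    c=o.mean(0);_,S,V=np.linalg.svd(o-c);t=(o-c)@V[0];print("orange",len(o),c,c+t.min()*V[0],c+t.max()*V[0],S[1]/len(o)**.5)
oak=pix((h>8)&(h<25)&(s>40)&(s<170)&(v>170),(395,436,198,240))
r=cv2.minAreaRect((world(oak,.05)[:,:2]*1000).astype(np.float32));print("oak top",r,len(oak))
for n,z in(("seam_start",.021),("seam_end",.021),("jaw_line",.012),("jaw_tab",.061),("phone",.012),("clamp",0)):
    for nm,pp in(("top",p),("side",q)):
        for dd in env.spot_point(n,pp)[:1]: print(n,nm,onz(pp,dd["uv"],z),round(dd["conf"],2))
E
python3 m.py
python3 - <<'E'
import cv2
b=cv2.imread("pics/side0.png")
cv2.imwrite("pics/sidec.png",cv2.hconcat([cv2.resize(b[175:265,250:320],None,fx=5.5,fy=5.5,interpolation=cv2.INTER_CUBIC),cv2.resize(b[305:395,300:370],None,fx=5.5,fy=5.5,interpolation=cv2.INTER_CUBIC)]))
E
```

```text
mark 45 c [0.5553 0.1338] dir [-0.9808  0.1951] ext 0.10001785887402281 0.004488102610913237
stop 190 c [ 0.5111 -0.0667] dir [-0.9802  0.1981] ext 0.08287666910374494 0.018449719399097453
endblk 148 c [0.5582 0.1657] dir [-0.9806  0.1963] ext 0.08193605068171547 0.015305699998101385
jawbar 40 c [0.5433 0.0934] dir [-0.9772  0.2124] ext 0.07399318917977796 0.01547876662246272
cover rect ((530.0919799804688, 22.20543670654297), (161.25576782226562, 75.01431274414062), 73.5378646850586)
cover 1195 c [0.528  0.0168] dir [-0.2555 -0.9668] ext 0.15983257221716413 0.07585270824474265
orange 40 [420.85  217.575] [429.9778 216.7533] [413.9278 218.1981] 0.8602923390821882Traceback (most recent call last):
  File "m.py", line 22, in <module>
    c=o.mean(0);_,S,V=np.linalg.svd(o-c);t=(o-c)@V[0];print("orange",len(o),c,c+t.min()*V[0],c+t.max()*V[0],S[1]/len(o)**.5)
                                                                                                            ~^^^
IndexError: index 1 is out of bounds for axis 0 with size 1
```

View pics/sidec.png

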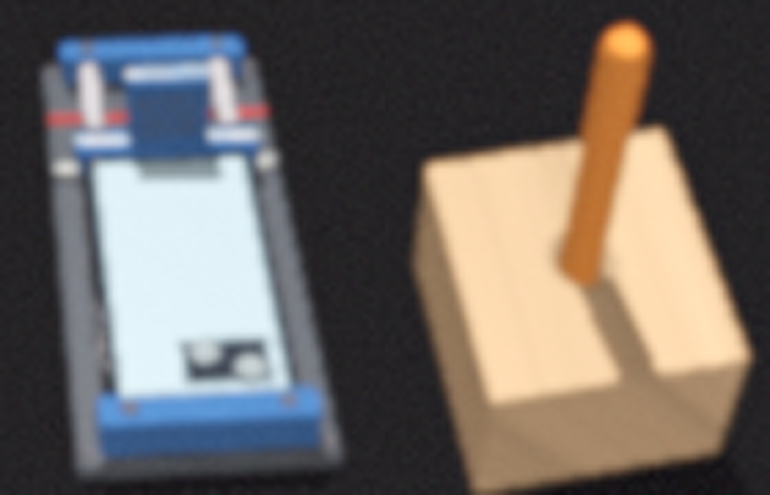

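Clamp and mark agree with the stated sizes: stop to end block is 237 mm, and the mark sits at clamp x of about 87 mm. In the side crop the stylus top is at (343.8,312.6) and it enters the stand at (336,353.7). Now the phone edges and the stylus axis.

```bash
cat > m2.py <<'E'
from h import *
np.set_printoptions(precision=4,suppress=True)
p=env.get_image("top");q=env.get_image("side")
O=np.array([.5345,.049]);ux=np.array([.1965,.9805]);uy=np.array([-.9805,.1965])
cl=lambda X:(1000*np.array([(X[:2]-O)@ux,(X[:2]-O)@uy])).round(1)
if __name__=="__main__":
    g=p["img"].astype(float).min(2)
    # cover width profile: sample along clamp y at several clamp x, z=.021 ; half-level crossings
    for x in(-90,-70,-50,-30,-10,10,25):
        ys=np.arange(-50,50,.5);A=[]
        for y in ys:
            X=np.r_[O+ux*x/1e3+uy*y/1e3,.021];u=proj(p,X);A.append(cv2.getRectSubPix(g.astype(np.float32),(1,1),(float(u[0]),float(u[1])))[0,0])
        A=np.array(A);k=np.nonzero(A>130)[0];print("x",x,"cover y",ys[k[0]],ys[k[-1]])
    # white line/jaw/mark by profile along x for y=+44 (z .012 / .008)
    for nm,z in(("seam_start",.021),("seam_end",.021),("jaw_line",.012),("jaw_tab",.061),("phone",.012),("mark",.008)):
        for n,pp in(("top",p),("side",q)):
            for d in env.spot_point(nm,pp)[:2]: print(nm,n,cl(onz(pp,d["uv"],z)),round(d["conf"],2))
    top_s=(343.8,312.6);ent_s=(336.0,353.7)
    print("stylus top",tri([(q,top_s),(p,(429.2,216.8))]),"entry top/side",onz(p,(414.7,218),.05),onz(q,ent_s,.05))
    # oak top corners from the pictures
    print("stand top",[onz(q,(300+(u-385)/5.5,305+v/5.5),.05)[:2] for u,v in((424,160),(662,128),(750,357),(491,404))])
    print("stand top T",[onz(p,(220+u/3.4,160+v/3.4),.05)[:2] for u,v in((628,146),(721,158),(712,252),(618,241))])
    for n,pp in(("top",p),("side",q)):
        for nm,z in(("stylus",.008),("stylus_grip",.103),("stand",0)): print(nm,n,[(onz(pp,d["uv"],z)[:2],round(d["conf"],2)) for d in env.spot_point(nm,pp)[:3]])
E
python3 m2.py
```

```text
x -90 cover y -33.5 33.0
x -70 cover y -33.5 34.0
x -50 cover y -33.5 33.0
x -30 cover y -34.0 32.5
x -10 cover y -34.0 33.0
x 10 cover y -33.5 33.0
x 25 cover y -34.0 33.0
seam_start side [19.9 26.7] 0.96
seam_end top [260.4 161.7] 0.75
seam_end top [-89.7  28.9] 0.57
seam_end side [-88.5  30.1] 0.7
jaw_line top [54.4 41. ] 0.61
jaw_line side [35.9 40.8] 0.63
jaw_tab top [45.2  5.2] 0.53
jaw_tab side [39.7 -8.8] 0.84
phone top [-34.9  11.4] 0.8
phone side [-44.6  -0.2] 0.81
phone side [-313.   -62.9] 0.44
mark top [83.9  3.3] 0.52
mark top [16.1 24.4] 0.24
mark side [-66.1  25.3] 0.26
stylus top (array([ 0.5045, -0.3248,  0.1484]), np.float64(0.0006577458456916007)) entry top/side [ 0.5051 -0.3169  0.05  ] [ 0.5053 -0.3274  0.05  ]
stand top [array([ 0.4748, -0.2842]), array([ 0.5451, -0.2931]), array([ 0.5377, -0.363 ]), array([ 0.4669, -0.3562])]
stand top T [array([ 0.5439, -0.2905]), array([ 0.5364, -0.3621]), array([ 0.4639, -0.3556]), array([ 0.4706, -0.2834])]
stylus top [(array([ 0.5083, -0.3164]), 0.58)]
stylus_grip top [(array([ 0.5106, -0.3182]), 0.38)]
stand top [(array([ 0.357 , -0.3357]), 0.7), (array([ 0.5017, -0.314 ]), 0.68), (array([ 0.4168, -0.2069]), 0.66)]
stylus side [(array([ 0.5056, -0.3284]), 0.9)]
stylus_grip side [(array([ 0.5083, -0.3208]), 0.86)]
stand side [(array([ 0.3565, -0.3414]), 0.77), (array([ 0.4964, -0.3267]), 0.73), (array([ 0.4118, -0.2103]), 0.6)]
```

servo_tool(
  deltas="0.6 0 0 0 0 0 0.106; 0.6 0 0 0 0 0 0.106; 0.6 0 0 0 0 0 0.106; 0.6 0 0 0 0 0 0.106; 0.6 0 0 0 0 0 0.105; 0.6 28 -25.6 0 0 0 0; 0.6 28 -25.6 0 0 0 0; 0.6 28 -25.6 0 0 0 0",
  newtons=40,
)

```text
time_s: 3.27
position: [0.2773, -0.4605, 0.2313]
tool_rot: [[0.98, -0.198, 0.0], [-0.198, -0.98, 0.0], [0.0, -0.0, -1.0]]
ft_force: [0.8, -0.4, -0.8]
grip_width: 0.051
gripper_force: 0.0
```

servo_tool(
  deltas="0.6 28 -25.6 0 0 0 0; 0.6 28 -25.6 0 0 0 0; 0.6 28 -25.6 0 0 0 0; 0.6 28 -25.6 0 0 0 0; 0.6 28 -25.6 0 0 0 0; 0.6 28 -25.6 0 0 0 0; 0.6 28 -25.6 0 0 0 0; 0.6 0 0 0 0 0 0",
)

```text
time_s: 3.93
position: [0.5082, -0.32, 0.231]
tool_rot: [[0.982, -0.19, 0.001], [-0.19, -0.982, 0.001], [0.001, -0.001, -1.0]]
ft_force: [-0.5, 0.0, -0.1]
grip_width: 0.0514
gripper_force: 0.0
```

```bash
cat > st.py <<'E'
from h import *
import sys
np.set_printoptions(precision=4,suppress=True)
s=env.observe();print(s["time_s"],s["position"],s["tool_rot"].tolist() if hasattr(s["tool_rot"],"tolist") else s["tool_rot"],s["ft_force"],s["grip_width"],s["gripper_force"],s["q"])
R=np.array(s["tool_rot"])
if len(sys.argv)>3: print("tool mm",1000*R.T@(np.array(list(map(float,sys.argv[1:4])))-s["position"]))
O=np.array([.5345,.049]);ux=np.array([.1965,.9805]);uy=np.array([-.9805,.1965]);X=np.array(s["position"])
print("clamp",(X[:2]-O)@ux,(X[:2]-O)@uy, "rot err (tool)",cv2.Rodrigues(R.T@np.array([[.9805,-.1965,0],[-.1965,-.9805,0],[0,0,-1]]))[0].ravel())
E
python3 st.py .505 -.3238 .084
```

```text
3.9333 [ 0.5082 -0.32    0.231 ] [[0.9816954607357375, -0.19045232651466726, 0.001390573981570618], [-0.19045386978649767, -0.9816955560445563, 0.0010764412279829696], [0.0011601095618333662, -0.001321577663274246, -0.9999984537879467]] [-0.5141  0.0103 -0.0585] 0.05140609289376758 0.0 [-43.5272  26.964   65.8908   0.0997  87.1299  57.4471]
tool mm [ -2.5598   4.5118 146.9607]
clamp -0.366994912667347 -0.046693130280892094 rot err (tool) [-0.0013 -0.0012  0.0062]
```

servo_tool(
  deltas="0.6 -2.5 4 20 0 0 0; 0.6 0 0 25 0 0 0; 0.6 0 0 25 0 0 0; 0.6 0 0 25 0 0 0; 0.6 0 0 20 0 0 0; 0.6 0 0 15 0 0 0; 0.6 0 0 10 0 0 0; 0.6 0 0 5 0 0 0",
)

```text
time_s: 4.6
position: [0.5002, -0.3271, 0.0851]
tool_rot: [[0.981, -0.196, -0.001], [-0.196, -0.981, 0.001], [-0.002, -0.001, -1.0]]
ft_force: [0.2, -1.2, -0.7]
grip_width: 0.051
gripper_force: 0.0
```

```bash
python3 st.py .505 -.3238 .084
python3 - <<'E'
from h import *
q=env.get_image("side");p=env.get_image("top")
a=cv2.resize(q["img"][270:400,290:390],None,fx=4,fy=4,interpolation=2);b=cv2.resize(p["img"][160:290,380:480],None,fx=4,fy=4,interpolation=2)
cv2.imwrite("pics/g1.png",cv2.hconcat([a,b])[...,::-1])
E
```

```text
4.6 [ 0.5002 -0.3271  0.0851] [[0.9805889533108674, -0.196070235080612, -0.0013294961942391023], [-0.19606856688116692, -0.9805893425108962, 0.0012878024745508687], [-0.001556189532902274, -0.0010021324671125617, -0.9999982870008607]] [ 0.2218 -1.1553 -0.6841] 0.05104165321302458 0.0 [-44.518   34.3534  78.4614  -0.0009  67.2912  56.7895]
tool mm [ 4.0297 -4.171   1.0481]
clamp -0.37550098697233847 -0.04030419359601759 rot err (tool) [-0.001   0.0016  0.0004]
```

View pics/g1.png

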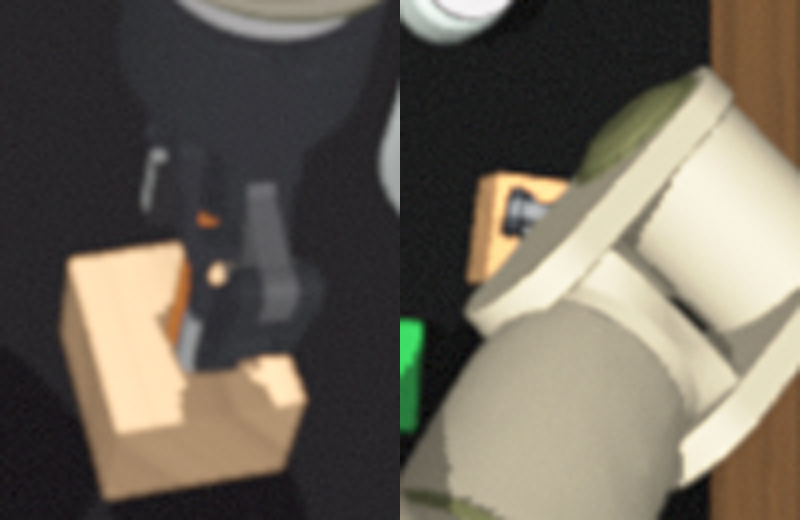

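The stylus is between the fingers (orange seen at (175,300) left pane). I'll centre the tool, then close.

servo_tool(
  deltas="0.6 4 -4.2 1 0 0 0; 0.6 0 0 0 0 0 0; 0.6 0 0 0 0 0 0; 0 0 0 0 0 0 0; 0 0 0 0 0 0 0; 0 0 0 0 0 0 0; 0 0 0 0 0 0 0; 0 0 0 0 0 0 0",
  newtons=25,
)

```text
time_s: 5.37
position: [0.5055, -0.3236, 0.0855]
tool_rot: [[0.981, -0.196, 0.0], [-0.196, -0.981, 0.001], [0.0, -0.001, -1.0]]
ft_force: [0.2, 1.7, 1.3]
grip_width: 0.0115
gripper_force: 24.8
```

```bash
python3 st.py .505 -.3238 .084
```

```text
5.3667 [ 0.5055 -0.3236  0.0855] [[0.9806093343736177, -0.19597258938609513, 0.0002784755623989213], [-0.19597271505295988, -0.9806092027971244, 0.0005351115391903096], [0.00016820850529709308, -0.0005793089823001543, -0.9999998180534844]] [0.2254 1.7394 1.3253] 0.011451966871522824 24.832416203571483 [-43.9325  34.4971  78.0717   0.0359  67.441   57.3553]
tool mm [-0.4345  0.2717  1.5067]
clamp -0.37105605823000903 -0.044764568822349096 rot err (tool) [-0.0006 -0.0002  0.0005]
```

servo_tool(
  deltas="0 0 0 -10 0 0 0; 0 0 0 -20 0 0 0; 0 0 0 -30 0 0 0; 0 0 0 -30 0 0 0; 0 0 0 -10 0 0 0; 0 -6.4 -32.3 0 0 0 0; 0 -6.4 -32.3 0 0 0 0; 0 -6.4 -32.3 0 0 0 0",
)

```text
time_s: 6.03
position: [0.5051, -0.2244, 0.1856]
tool_rot: [[0.98, -0.197, 0.0], [-0.197, -0.98, -0.001], [0.0, 0.0, -1.0]]
ft_force: [-0.0, 0.2, -0.0]
grip_width: 0.011
gripper_force: 24.4
```

servo_tool(
  deltas="0 -6.4 -32.3 0 0 0 0; 0 -6.4 -32.3 0 0 0 0; 0 -6.4 -32.3 0 0 0 0; 0 -6.4 -32.3 0 0 0 0; 0 -6.4 -32.3 0 0 0 0; 0 -6.4 -32.3 0 0 0 0; 0 -6.4 -32.3 0 0 0 0; 0 -6.4 -32.3 0 0 0 0",
)

```text
time_s: 6.7
position: [0.5057, 0.0397, 0.1857]
tool_rot: [[0.981, -0.196, 0.0], [-0.196, -0.981, -0.0], [0.0, 0.0, -1.0]]
ft_force: [1.2, 1.0, -1.1]
grip_width: 0.0112
gripper_force: 24.4
```

servo_tool(
  deltas="0 -6.4 -32.3 0 0 0 0; 0 0 0 20 0 0 0; 0 0 0 20 0 0 0; 0 0 0 20 0 0 0; 0 0 0 0 0 0 0; 0 0 0 0 0 0 0",
)

```text
time_s: 7.2
position: [0.5059, 0.0711, 0.1254]
tool_rot: [[0.981, -0.196, -0.001], [-0.196, -0.981, -0.0], [-0.001, 0.0, -1.0]]
ft_force: [-0.5, 0.8, 0.9]
grip_width: 0.0114
gripper_force: 24.4
```

```bash
python3 st.py
python3 - <<'E'
from h import *
q=env.get_image("side");p=env.get_image("top")
for n,P in(("s",q),("t",p)):
    for k in("stylus","seam_start"): print(n,k,[(d["uv"],d["conf"]) for d in env.spot_point(k,P)[:2]])
s=env.observe();X=np.array(s["position"]);T=X+[0,0,-.0775];print("pred tip",T,proj(q,T),proj(p,T))
for P in(q,p):
    for d in env.spot_point("stylus",P)[:1]: print(onz(P,d["uv"],T[2]))
a=cv2.resize(q["img"][150:270,230:330],None,fx=4,fy=4,interpolation=2);b=cv2.resize(p["img"][150:270,230:330],None,fx=4,fy=4,interpolation=2)
cv2.imwrite("pics/g2.png",cv2.hconcat([a,b])[...,::-1])
E
```

```text
7.2 [0.5059 0.0711 0.1254] [[0.9806056156137308, -0.19598663062952376, -0.001366470381121487], [-0.19598692237741466, -0.9806065059892477, -8.166142798777779e-05], [-0.0013239651978455432, 0.0003478879793797357, -0.9999990630446154]] [-0.4562  0.7769  0.8741] 0.011414657759408297 24.441177248954773 [-5.2892 24.1216 90.0156 -0.013  65.9403 96.0185]
clamp 0.016059606314122028 0.03241722034294898 rot err (tool) [0.0003 0.0013 0.0005]
s stylus [([267.5, 201.2], 0.45), ([278.4, 224.7], 0.35)]
s seam_start [([265.8, 209.0], 0.9)]
t stylus []
t seam_start [([304.9, 222.3], 0.41)]
pred tip [0.50639662 0.07108182 0.04872383] [266.65488254 199.16322205] [266.231907   213.93122614]
[0.50623139 0.06320283 0.04872383]
```

View pics/g2.png

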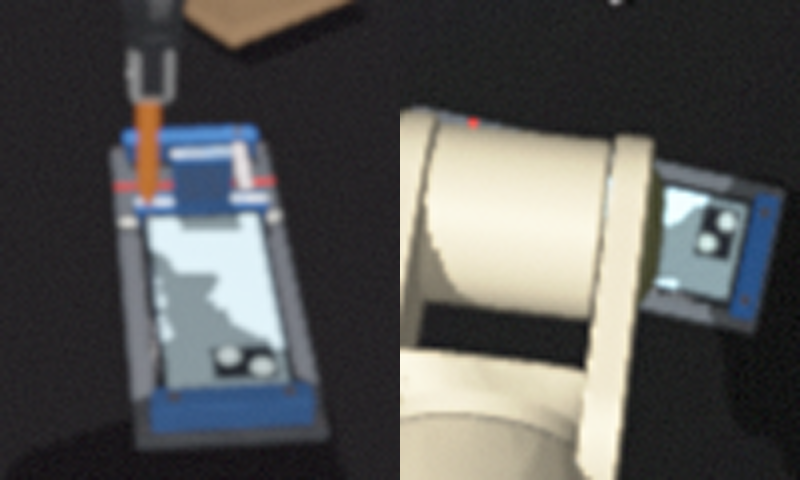

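Side view shows the tip at (267.5,200), matching the predicted (266.7,199.2). Descending gently.

servo_tool(
  deltas="0 0.5 -1 10 0 0 0; 0 0 0 7 0 0 0; 0 0 0 4 0 0 0; 0 0 0 2 0 0 0; 0 0 0 0 0 0 0; 0 0 0 0 0 0 0; 0 0 0 0 0 0 0",
)

```text
time_s: 8.18
position: [0.5069, 0.0721, 0.1026]
tool_rot: [[0.981, -0.196, 0.001], [-0.196, -0.981, -0.0], [0.001, -0.0, -1.0]]
ft_force: [-0.4, -0.6, -0.5]
grip_width: 0.0115
gripper_force: 24.4
```

```bash
python3 st.py
python3 - <<'E'
from h import *
q=env.get_image("side")
s=env.observe();X=np.array(s["position"]);T=X+[0,0,-.0775];print("pred tip",T,proj(q,T))
O=np.array([.5345,.049]);ux=np.array([.1965,.9805]);uy=np.array([-.9805,.1965])
print("seam ends in side px",[proj(q,np.r_[O+ux*x+uy*.0317,.021]) for x in(.017,-.087)])
# cover edge in side rows
g=q["img"].astype(int).min(2)
b=cv2.resize(q["img"][185:260,245:320],None,fx=8,fy=8,interpolation=2)
cv2.imwrite("pics/g3.png",b[...,::-1])
E
```

```text
8.1833 [0.5069 0.0721 0.1026] [[0.980614681783138, -0.1959453117199173, 0.0005297983949084944], [-0.1959453053166024, -0.9806148240606952, -6.447321316166358e-05], [0.00053216138366138, -4.0588128838522037e-05, -0.9999998575784226]] [-0.3684 -0.5695 -0.4549] 0.011519905339260979 24.439477175474167 [-5.1737 25.8819 91.5907 -0.0011 62.4969 96.1267]
clamp 0.017203926179163533 0.03161632470404859 rot err (tool) [-0.     -0.0005  0.0006]
pred tip [0.50687623 0.07208961 0.02511235] [266.69174348 206.9167315 ]
seam ends in side px [array([266.65677081, 208.34808643]), array([270.07811606, 238.8463518 ])]
```

View pics/g3.png

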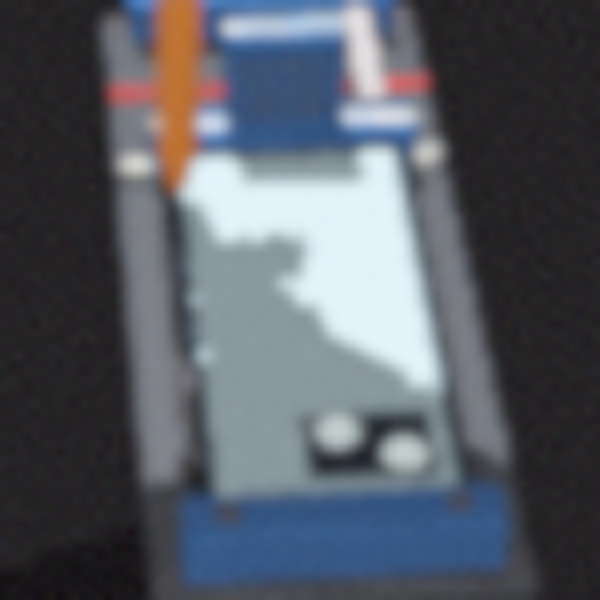

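The tip at about (266.9,209) lies roughly 2–3 mm outside the cover edge in the same view, so I'll shift 1.8 mm inward (a compromise with the top view), then touch down.

servo_tool(
  deltas="0 1.8 0 1 0 0 0; 0 0 0 1 0 0 0; 0 0 0 1 0 0 0; 0 0 0 1 0 0 0; 0 0 0 0 0 0 0; 0 0 0 0 0 0 0",
)

```text
time_s: 8.73
position: [0.5085, 0.0718, 0.0985]
tool_rot: [[0.981, -0.196, 0.0], [-0.196, -0.981, -0.0], [0.0, -0.0, -1.0]]
ft_force: [-0.7, 0.5, 1.7]
grip_width: 0.0114
gripper_force: 24.7
```

```bash
python3 st.py
```

```text
8.7333 [0.5085 0.0718 0.0985] [[0.9806214034058387, -0.19591220311591304, 0.0002680534134225811], [-0.19591220575032028, -0.9806214393744364, -1.6650901835900975e-05], [0.00026612103896224865, -3.6186704756217796e-05, -0.9999999639350569]] [-0.6627  0.5059  1.7447] 0.011362679583384704 24.69635546207428 [-5.1932 26.3431 91.6171  0.0005 62.0245 96.1045]
clamp 0.017221767644633762 0.029919228532602846 rot err (tool) [-0.     -0.0003  0.0006]
```

servo_tool(
  deltas="0 0 0 0.6 0 0 0; 0 0 0 0.4 0 0 0; 0 0 0 0 0 0 0",
)

```text
time_s: 8.98
position: [0.5089, 0.0717, 0.0982]
tool_rot: [[0.981, -0.196, 0.002], [-0.196, -0.981, -0.0], [0.002, -0.0, -1.0]]
ft_force: [-0.5, 0.6, 8.5]
grip_width: 0.0113
gripper_force: 25.4
```

servo_tool(
  deltas="0 0 0 0 0 0 0; 0 0 0 0 0 0 0",
)

```text
time_s: 9.15
position: [0.5089, 0.0717, 0.0982]
tool_rot: [[0.981, -0.196, 0.002], [-0.196, -0.981, -0.0], [0.002, -0.0, -1.0]]
ft_force: [-0.7, 0.1, 9.0]
grip_width: 0.0116
gripper_force: 25.4
```

servo_tool(
  deltas="0 0 0 -0.5 0 0 0; 0 0 0 0 0 0 0; 0 0 3 0 0 0 0; 0 0 3 0 0 0 0; 0 0 3 0 0 0 0; 0 0 3 0 0 0 0",
)

```text
time_s: 9.65
position: [0.5067, 0.0605, 0.0983]
tool_rot: [[0.981, -0.196, 0.002], [-0.196, -0.981, 0.001], [0.002, -0.002, -1.0]]
ft_force: [0.9, 3.2, 4.9]
grip_width: 0.0112
gripper_force: 26.2
```

servo_tool(
  deltas="0 0 3 0 0 0 0; 0 0 3 0 0 0 0; 0 0 3 0 0 0 0; 0 0 3 0 0 0 0; 0 0 3 0 0 0 0; 0 0 3 0 0 0 0",
)

```text
time_s: 10.15
position: [0.5031, 0.0428, 0.0983]
tool_rot: [[0.981, -0.196, 0.002], [-0.196, -0.981, 0.001], [0.002, -0.002, -1.0]]
ft_force: [0.1, 3.9, 5.6]
grip_width: 0.0114
gripper_force: 26.3
```

servo_tool(
  deltas="0 0 3 0 0 0 0; 0 0 3 0 0 0 0; 0 0 3 0 0 0 0; 0 0 3 0 0 0 0; 0 0 3 0 0 0 0; 0 0 3 0 0 0 0; 0 0 3 0 0 0 0; 0 0 3 0 0 0 0",
)

```text
time_s: 10.82
position: [0.4985, 0.0192, 0.0983]
tool_rot: [[0.981, -0.196, 0.002], [-0.196, -0.981, 0.001], [0.002, -0.002, -1.0]]
ft_force: [0.3, 3.0, 5.6]
grip_width: 0.011
gripper_force: 26.4
```

```bash
python3 st.py
python3 - <<'E'
from h import *
q=env.get_image("side")
b=cv2.resize(q["img"][185:260,245:320],None,fx=8,fy=8,interpolation=2)
cv2.imwrite("pics/g4.png",b[...,::-1])
E
```

```text
10.8167 [0.4985 0.0192 0.0983] [[0.9805507327816492, -0.19625619850423054, 0.0019403582243869466], [-0.19625866667527597, -0.9805514556009697, 0.0011741693500505745], [0.0016721830682688613, -0.0015321447345924117, -0.9999974281648422]] [0.3059 3.0118 5.5795] 0.011036427694747724 26.356129716150463 [-11.465   25.1028  94.0025   0.1008  60.7992  89.8041]
clamp -0.036300319091263564 0.029485790470765782 rot err (tool) [-0.0015 -0.0017  0.0002]
```

View pics/g4.png

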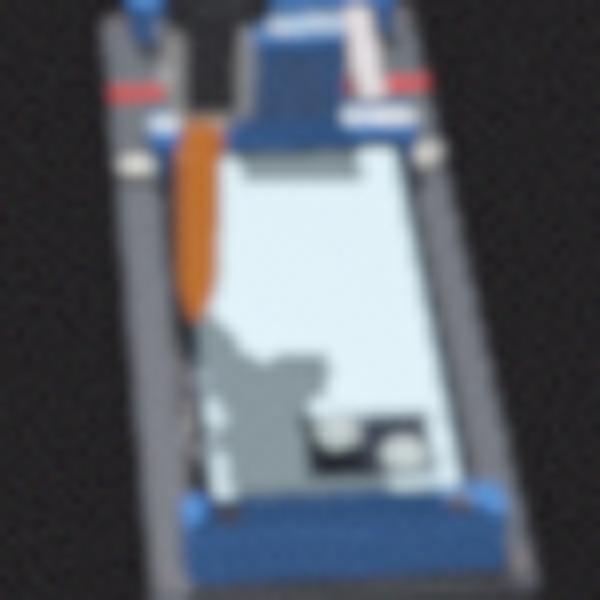

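The tip at (196,318) sits right on the cover's edge line (about 197). Continuing.

servo_tool(
  deltas="0 0 3 0 0 0 0; 0 0 3 0 0 0 0; 0 0 3 0 0 0 0; 0 0 3 0 0 0 0; 0 0 3 0 0 0 0; 0 0 3 0 0 0 0; 0 0 3 0 0 0 0; 0 0 3 0 0 0 0",
)

```text
time_s: 11.53
position: [0.4937, -0.0043, 0.0983]
tool_rot: [[0.981, -0.196, 0.002], [-0.196, -0.981, 0.001], [0.002, -0.002, -1.0]]
ft_force: [0.1, 3.9, 5.1]
grip_width: 0.0111
gripper_force: 26.5
```

servo_tool(
  deltas="0 0 3 0 0 0 0; 0 0 3 0 0 0 0; 0 0 3 0 0 0 0; 0 0 3 0 0 0 0; 0 0 3 0 0 0 0; 0 0 3 0 0 0 0; 0 0 3 0 0 0 0; 0 0 3 0 0 0 0",
)

```text
time_s: 12.2
position: [0.489, -0.0279, 0.0983]
tool_rot: [[0.981, -0.196, 0.002], [-0.196, -0.981, 0.001], [0.002, -0.001, -1.0]]
ft_force: [0.5, 3.8, 6.2]
grip_width: 0.0112
gripper_force: 26.5
```

servo_tool(
  deltas="0 0 3 0 0 0 0; 0 0 0 0 0 0 0; 0 0 0 0 0 0 0",
)

```text
time_s: 12.45
position: [0.4884, -0.0312, 0.0983]
tool_rot: [[0.981, -0.196, 0.002], [-0.196, -0.981, 0.0], [0.002, -0.0, -1.0]]
ft_force: [0.2, 0.5, 6.8]
grip_width: 0.0113
gripper_force: 25.3
```

```bash
python3 st.py .505 -.3238 .2
```

```text
12.45 [ 0.4884 -0.0312  0.0983] [[0.9805611192008368, -0.19620749575223925, 0.0015843365290232234], [-0.196207771267813, -0.980562343830555, 1.8858574939142398e-05], [0.0015498405465530578, -0.00032935112464668037, -0.9999987447602706]] [0.1546 0.5472 6.7769] 0.011299448987978005 25.293824710679473 [-17.5675  24.3368  95.4467   0.0328  60.1303  83.7314]
tool mm [  73.8629  283.5827 -101.6512]
clamp -0.08773406168004982 0.02945932004863537 rot err (tool) [-0.0003 -0.0015  0.0003]
```

servo_tool(
  deltas="0 0 0 -3 0 0 0; 0 0 0 -15 0 0 0; 0 0 0 -30 0 0 0; 0 0 0 -30 0 0 0; 0 0 0 -15 0 0 0; 0 8.2 31.5 0 0 0 0; 0 8.2 31.5 0 0 0 0; 0 8.2 31.5 0 0 0 0",
)

```text
time_s: 13.12
position: [0.4933, -0.1295, 0.1911]
tool_rot: [[0.981, -0.195, 0.0], [-0.195, -0.981, -0.0], [0.0, 0.0, -1.0]]
ft_force: [0.8, 0.7, -0.9]
grip_width: 0.0116
gripper_force: 24.5
```

servo_tool(
  deltas="0 8.2 31.5 0 0 0 0; 0 8.2 31.5 0 0 0 0; 0 8.2 31.5 0 0 0 0; 0 8.2 31.5 0 0 0 0; 0 8.2 31.5 0 0 0 0; 0 8.2 31.5 0 0 0 0; 0 0 0 0 0 0 0; 0 0 0 0 0 0 0",
)

```text
time_s: 13.78
position: [0.5043, -0.3249, 0.19]
tool_rot: [[0.98, -0.198, -0.001], [-0.198, -0.98, 0.001], [-0.001, -0.001, -1.0]]
ft_force: [-1.1, 0.7, -0.9]
grip_width: 0.0113
gripper_force: 24.5
```

```bash
python3 st.py .5055 -.3236 .14
```

```text
13.7833 [ 0.5043 -0.3249  0.19  ] [[0.9801869407746163, -0.1980719940891665, -0.0010228843726513479], [-0.19807103997414519, -0.9801871939361274, 0.0009633105320393465], [-0.0011934230009583507, -0.0007416206319512483, -0.9999990128697024]] [-1.1342  0.6954 -0.8503] 0.011256368601922239 24.5121368765831 [-44.09    28.6005  69.9831  -0.0011  81.497   57.3343]
tool mm [ 1.0197 -1.4869 49.9591]
clamp -0.3725552418178424 -0.043818909481188 rot err (tool) [-0.0007  0.0012 -0.0016]
```

servo_tool(
  deltas="0 0 0 20 0 0 0; 0 0 0 15 0 0 0; 0 0 0 10 0 0 0; 0 0 0 3 0 0 0; 0 0 0 0 0 0 0; 0 0 0 0 0 0 0",
)

```text
time_s: 14.28
position: [0.505, -0.3235, 0.1435]
tool_rot: [[0.981, -0.195, 0.001], [-0.195, -0.981, -0.001], [0.001, 0.0, -1.0]]
ft_force: [0.1, -0.1, -0.2]
grip_width: 0.0112
gripper_force: 24.5
```

```bash
python3 st.py .5055 -.3236 .13
python3 - <<'E'
from h import *
q=env.get_image("side")
b=cv2.resize(q["img"][290:400,290:380],None,fx=5,fy=5,interpolation=2)
cv2.imwrite("pics/g5.png",b[...,::-1])
E
```

```text
14.2833 [ 0.505  -0.3235  0.1435] [[0.9807196662154097, -0.1954188027946198, 0.0006540738894728475], [-0.1954184288952659, -0.9807197787873289, -0.0005942587304737716], [0.0007575925298538014, 0.000454983131933683, -0.9999996095218779]] [ 0.1334 -0.1453 -0.2488] 0.011221744778530952 24.49940577149391 [-43.9369  30.8686  74.0921   0.0015  74.9887  57.3319]
tool mm [ 0.4695  0.0439 13.5484]
clamp -0.37098326077818716 -0.04430156841130899 rot err (tool) [ 0.0005 -0.0008  0.0011]
```

View pics/g5.png

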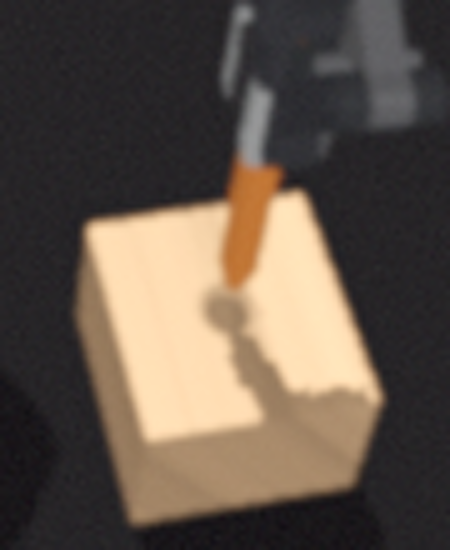

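Tip at (237,285), in line with the hole at (228,310). Inserting.

servo_tool(
  deltas="0 0.4 0 6 0 0 0; 0 0 0 6 0 0 0; 0 0 0 6 0 0 0; 0 0 0 6 0 0 0; 0 0 0 6 0 0 0; 0 0 0 0 0 0 0",
)

```text
time_s: 14.83
position: [0.5048, -0.3233, 0.1112]
tool_rot: [[0.981, -0.196, -0.001], [-0.196, -0.981, 0.002], [-0.002, -0.002, -1.0]]
ft_force: [0.8, 0.7, -1.4]
grip_width: 0.0112
gripper_force: 24.5
```

servo_tool(
  deltas="0 0 0 6 0 0 0; 0 0 0 6 0 0 0; 0 0 0 5 0 0 0; 0 0 0 5 0 0 0; 0 0 0 3 0 0 0; 0 0 0 0 0 0 0; 0 0 0 0 0 0 0",
)

```text
time_s: 15.42
position: [0.505, -0.3235, 0.0875]
tool_rot: [[0.981, -0.196, -0.0], [-0.196, -0.981, 0.001], [-0.001, -0.001, -1.0]]
ft_force: [0.9, 2.0, -1.7]
grip_width: 0.011
gripper_force: 24.7
```

servo_tool(
  deltas="0 0 0 1.3 0 0 0; 0 0 0 0 0 0 0; 0.15 0 0 0 0 0 0; 0.3 0 0 0 0 0 0; 0.5 0 0 0 0 0 0; 0.6 0 0 0 0 0 0; 0.6 0 0 0 0 0 0; 0.6 0 0 0 0 0 0",
)

```text
time_s: 16.08
position: [0.5051, -0.3238, 0.0866]
tool_rot: [[0.981, -0.196, 0.0], [-0.196, -0.981, -0.0], [0.0, 0.0, -1.0]]
ft_force: [-0.3, -1.1, 0.5]
grip_width: 0.0512
gripper_force: 0.0
```

servo_tool(
  deltas="0.6 0 0 -10 0 0 0; 0.6 0 0 -20 0 0 0; 0.6 0 0 -30 0 0 0; 0.6 0 0 -30 0 0 0; 0.6 0 0 -25 0 0 0; 0.6 0 0 0 0 0 0",
)

```text
time_s: 16.58
position: [0.5065, -0.3249, 0.2079]
tool_rot: [[0.981, -0.196, 0.007], [-0.196, -0.981, -0.007], [0.009, 0.006, -1.0]]
ft_force: [1.1, 0.8, 0.4]
grip_width: 0.0515
gripper_force: 0.0
```

```bash
python3 st.py
python3 - <<'E'
from h import *
q=env.get_image("side");p=env.get_image("top")
print([[(np.round(onz(P,d["uv"],.008)[:2],4),round(d["conf"],2)) for d in env.spot_point("stylus",P)[:2]] for P in(q,p)])
a=cv2.resize(q["img"][290:400,290:380],None,fx=4,fy=4,interpolation=2)
b=cv2.resize(p["img"][175:230,220:300],(440*80//55,440),interpolation=2);cv2.imwrite("pics/g6.png",cv2.hconcat([a[:440],b])[:,:800][...,::-1].copy())
print(a.shape,b.shape)
E
```

```text
16.5833 [ 0.5065 -0.3249  0.2079] [[0.9806238952612113, -0.19576029400469275, 0.007394818045436586], [-0.19570835541122297, -0.9806357096737184, -0.007200314920710294], [0.008661158407699375, 0.005613573186416691, -0.9999467346469597]] [1.0767 0.7773 0.4445] 0.051473963323800505 0.0 [-43.9398  27.7199  68.4631  -0.0031  83.2257  57.3485]
clamp -0.3721268295683005 -0.0459969811200538 rot err (tool) [ 0.0056 -0.0087  0.0008]
[[(array([ 0.5042, -0.3282]), 0.63)], [(array([ 0.5053, -0.3272]), 0.56)]]
(440, 360, 3) (440, 640, 3)
```

View pics/g6.png

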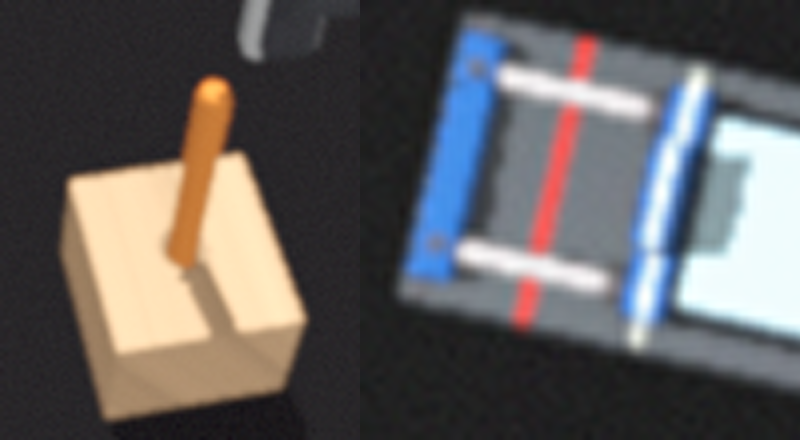

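The stylus stands in the oak stand. In the top crop the jaw pointers are at (637,340) and (700,72), and the mark ends at (523,322) and (586,40).

```bash
python3 - <<'E'
from h import *
from m2 import cl,O,ux,uy
p=env.get_image("top");q=env.get_image("side")
f=lambda u,v:(220+(u-360)/8-.4,175+v/8-.4)
print("ptr",[cl(onz(p,f(*a),.012)) for a in((637,340),(700,72))],"mark",[cl(onz(p,f(*a),.008)) for a in((523,322),(586,40))])
# side g3 crop: pointers, mark
g=lambda u,v:(245+u/8-.45,185+v/8-.45)
print("side ptr",[cl(onz(q,g(*a),.012)) for a in((135,162),(428,153))],"mark",[cl(onz(q,g(*a),.008)) for a in((110,95),(430,82))])
# profiles in top
H=cv2.cvtColor(p["img"],cv2.COLOR_RGB2HSV).astype(np.float32);im=p["img"].astype(np.float32)
def prof(ch,z,y,x0,x1):
    xs=np.arange(x0,x1,.25);A=np.array([cv2.getRectSubPix(ch,(1,1),tuple(map(float,proj(p,np.r_[O+ux*x/1e3+uy*y/1e3,z]))))[0,0] for x in xs])
    w=np.clip(A-A.min()-.4*np.ptp(A),0,None);return round((w@xs)/w.sum(),2)
red=im[...,0]-(im[...,1]+im[...,2])/2;wh=im.min(2)
for y in(-46,-44,-20,20,40,44,46): print(y,"mark",prof(red,.008,y,75,100),"line",prof(wh,.012 if abs(y)>41 else .026,y,38,60))
for y in(-12,-6,0,6,12): print("tabline",y,prof(wh,.061,y,38,56))
E
python3 st.py
```

```text
ptr [array([47.5, 45.8]), array([ 47. , -47.2])] mark [array([86.6, 48.2]), array([ 87.4, -49.8])]
side ptr [array([42.6, 42.5]), array([ 41.4, -46.3])] mark [array([81.9, 48. ]), array([ 82.4, -52.7])]
-46 mark 87.14 line 47.49
-44 mark 87.05 line 47.47
-20 mark 87.06 line 49.58
20 mark 87.05 line 47.29
40 mark 87.15 line 47.04
44 mark 87.16 line 47.87
46 mark 87.27 line 47.87
tabline -12 47.21
tabline -6 47.56
tabline 0 47.31
tabline 6 47.55
tabline 12 47.38
16.9833 [ 0.5049 -0.3236  0.2006] [[0.9806053927036575, -0.19598832396353846, -0.0012808865946835255], [-0.19598676648233807, -0.9806057480168823, 0.0012467237256313032], [-0.0015003880507364377, -0.0009715071866429764, -0.9999984025034658]] [ 0.5483 -0.4908 -0.5041] 0.05138192015504861 0.0 [-43.9543  28.126   68.9874   0.0005  82.989   57.3481]
clamp -0.3711369471420305 -0.04420233882806012 rot err (tool) [-0.001   0.0015  0.0005]
```

servo_tool(
  deltas="0.6 -3.4 -32.2 0 0 0 0; 0.6 -3.4 -32.2 0 0 0 0; 0.6 -3.4 -32.2 0 0 0 0; 0.6 -3.4 -32.2 0 0 0 0; 0.6 -3.4 -32.2 0 0 0 0; 0.6 -3.4 -32.2 0 0 0 0; 0.6 -3.4 -32.2 0 0 0 0; 0.6 -3.4 -32.2 0 0 0 0",
)

```text
time_s: 17.65
position: [0.5287, -0.0642, 0.2012]
tool_rot: [[0.981, -0.196, -0.001], [-0.196, -0.981, 0.0], [-0.001, -0.0, -1.0]]
ft_force: [0.3, -0.6, -0.3]
grip_width: 0.0514
gripper_force: 0.0
```

servo_tool(
  deltas="0.6 -3.4 -32.2 0 0 0 0; 0.6 -3.4 -32.2 0 0 0 0; 0.6 -3.4 -32.2 0 0 0 0; 0.6 -3.4 -32.2 0 0 0 0; 0.6 -3.4 -32.2 0 0 0 0; 0.6 0 0 30 0 0 0; 0.6 0 0 30 0 0 0; 0.6 0 0 30 0 0 0",
)

```text
time_s: 18.32
position: [0.5436, 0.0962, 0.1103]
tool_rot: [[0.981, -0.195, 0.0], [-0.195, -0.981, -0.0], [0.0, -0.0, -1.0]]
ft_force: [0.7, 0.3, -0.3]
grip_width: 0.0511
gripper_force: 0.0
```

servo_tool(
  deltas="0.6 0 0 0 0 0 0; 0.6 0 0 0 0 0 0; 0.6 0 0 0 0 0 0",
)

```text
time_s: 18.57
position: [0.5446, 0.0953, 0.113]
tool_rot: [[0.981, -0.196, 0.002], [-0.196, -0.981, -0.0], [0.002, -0.0, -1.0]]
ft_force: [-0.2, 0.5, 0.9]
grip_width: 0.051
gripper_force: 0.0
```

```bash
python3 st.py .5438 .0955 .033
```

```text
18.5667 [0.5446 0.0953 0.113 ] [[0.9805739997060164, -0.19613924741967761, 0.0020066694265533955], [-0.19613951446931854, -0.9805759973959877, -6.476576125581958e-05], [0.001980394982057842, -0.00033007954546597127, -0.9999979845395732]] [-0.2437  0.5441  0.9299] 0.05096394944816498 0.0 [-2.35   28.5506 84.3513  0.0011 66.9831 98.9609]
tool mm [-1.0343 -0.0507 79.9887]
clamp 0.04734395869168082 -0.0008572903391176019 rot err (tool) [-0.0003 -0.002   0.0004]
```

Centred. Descend, close, and check.

servo_tool(
  deltas="0.6 -0.5 0 20 0 0 0; 0.6 0 0 20 0 0 0; 0.6 0 0 20 0 0 0; 0.6 0 0 12 0 0 0; 0.6 0 0 7 0 0 0; 0.6 0 0 0 0 0 0; 0.6 0 0 0 0 0 0",
)

```text
time_s: 19.15
position: [0.5442, 0.0954, 0.0338]
tool_rot: [[0.981, -0.196, 0.002], [-0.196, -0.981, -0.0], [0.002, -0.0, -1.0]]
ft_force: [0.2, -0.0, -0.1]
grip_width: 0.051
gripper_force: 0.0
```

servo_tool(
  deltas="0 0 0 0 0 0 0; 0 0 0 0 0 0 0; 0 0 0 0 0 0 0; 0 0 0 0 0 0 0; 0 0 0 0 0 0 0; 0 0 0 0 0 0 0",
  newtons=60,
)

```text
time_s: 19.65
position: [0.5435, 0.0945, 0.0335]
tool_rot: [[0.981, -0.196, 0.001], [-0.196, -0.981, -0.002], [0.001, 0.001, -1.0]]
ft_force: [-2.3, -6.5, 5.9]
grip_width: 0.0109
gripper_force: 58.8
```

```bash
python3 st.py
```

```text
19.65 [0.5435 0.0945 0.0335] [[0.9806102909606305, -0.19596575988821338, 0.000937130483419672], [-0.19596403968069503, -0.9806096627767493, -0.0016686584111052724], [0.0012459591208500195, 0.001452659734789021, -0.9999981686811052]] [-2.301  -6.5211  5.8567] 0.010946861264521667 58.76582980155945 [-2.387  34.616  89.2739 -0.1125 56.0525 98.9769]
clamp 0.046415237761568764 7.245388895960157e-05 rot err (tool) [ 0.0015 -0.0012  0.0005]
```

servo_tool(
  deltas="0 0 -2 0 0 0 0; 0 0 -5 0 0 0 0; 0 0 -6 0 0 0 0; 0 0 -6 0 0 0 0; 0 0 -6 0 0 0 0; 0 0 -6 0 0 0 0; 0 0 -5 0 0 0 0; 0 0 -4 0 0 0 0",
)

```text
time_s: 20.32
position: [0.5514, 0.1333, 0.0335]
tool_rot: [[0.981, -0.196, 0.0], [-0.196, -0.981, -0.003], [0.001, 0.003, -1.0]]
ft_force: [-3.3, -12.5, 7.3]
grip_width: 0.0111
gripper_force: 58.9
```

servo_tool(
  deltas="0 0 0 0 0 0 0; 0 0 0 0 0 0 0; 0 0 0 0 0 0 0; 0 0 0 0 0 0 0",
)

```text
time_s: 20.65
position: [0.5513, 0.1331, 0.0335]
tool_rot: [[0.981, -0.196, 0.0], [-0.196, -0.981, -0.003], [0.001, 0.003, -1.0]]
ft_force: [-2.1, -10.2, 7.3]
grip_width: 0.0113
gripper_force: 58.9
```

```bash
python3 st.py
python3 - <<'E'
from h import *
q=env.get_image("side")
b=cv2.resize(q["img"][165:265,245:320],None,fx=6,fy=6,interpolation=2)
cv2.imwrite("pics/g7.png",b[...,::-1])
E
```

```text
20.65 [0.5513 0.1331 0.0335] [[0.980625737260016, -0.19589005878833657, 0.0004982882221391164], [-0.19588792661760326, -0.9806222360070499, -0.002819654941713252], [0.0010409748828651235, 0.0026674175593435893, -0.9999959006190262]] [ -2.0711 -10.1863   7.3195] 0.011289781175779334 58.87351155281067 [  1.6872  35.7593  86.6375  -0.1923  57.5796 103.0869]
clamp 0.0857251634362493 3.06236401507078e-05 rot err (tool) [ 0.0027 -0.001   0.0006]
```

View pics/g7.png

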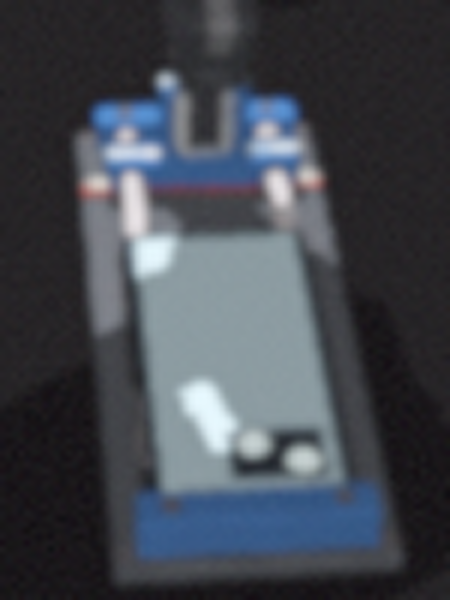

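The jaw's pointers at (97,182) and (312,176) lie at the red mark ends (88,190) and (320,184), allowing for their 4 mm height. The phone is free and in place. Checking numerically.

Run:
```python
from h import *
from m2 import cl
q=env.get_image("side");g=lambda u,v:(245+u/6-.45,165+v/6-.45)
print("ptr",[cl(onz(q,g(*a),.012)) for a in((97,182),(312,176))],"mark",[cl(onz(q,g(*a),.008)) for a in((86,190),(322,184))])
print("jaw_line",[(cl(onz(q,d["uv"],.012)),d["conf"]) for d in env.spot_point("jaw_line",q)[:2]])
P=env.get_image("side");s=[(onz(P,d["uv"],.008)[:2],d["conf"]) for d in env.spot_point("stylus",P)[:2]];print(s)
```

```text
ptr [array([82.6, 41.9]), array([ 81.2, -47.9])] mark [array([82.7, 46.5]), array([ 80.7, -52.3])]
jaw_line [(array([86.8, 42.9]), 0.69)]
[(array([ 0.5038, -0.3242]), 0.87)]
```

Both measures agree to about 0.5 mm, so I'm handing the job in.

```bash
python3 -c "
from rig import env
print(env.close_job())"
```

```text
the job is handed in; nothing more can be done
None
```

I ran the stylus along the seam at about 5 N and stood it back in its stand; the gripper now holds the jaw with its white line level with the red mark to within about 0.5 mm, the phone lies free in its place, and the job is handed in, but no verdict came back.

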